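# Take the depth of a casting box with a depth gauge and lock the reading

## Robot

A 6-joint arm with a two-finger parallel gripper is mounted at the origin on a cart in front of the work surface, level with it; the furniture and walls round the work are solid. World frame = base frame: x ahead of the robot, y to its left, z up, the work surface at z = 0. Lengths are in mm, angles in rad, forces in N, time in s.
With the tool pointing down it reaches from about 300 to 775 mm from the base axis. Payload 14.6 kg.
Tool frame: the origin (TCP) lies at the very end of the fingers, on their centre line; the grasp point (between the pads) lies 19 mm behind it; z points along the fingers, y is the line along which they close (so a half turn about z gives the same grasp; the last joint's range is limited). The gripper opens to 94 mm and grips with 3 to 60 N. Pads are 16 mm wide; open, the fingers measure 119 mm over their backs; the gripper's body (75 mm by 177 mm) begins 78 mm behind the grasp point.
Start: joints at [1.25, 0.3, 1.521, -0, 1.321, -0.067], TCP at [138.094, 532.371, 177.546] pointing down, gripper open.
Joint ranges: [-3.03, 3.03], [-0.79, 2.21], [0.23, 2.52], [-1.04, 4.18], [0, 3.07], [-2.55, 2.55]. Speed limits (rad/s): [2.22, 2.22, 2.57, 3.14, 3.14, 3.14].

## Interface

Orientations are given as [roll, pitch, yaw] about the fixed x, y, z axes, in that order (R = Rz(yaw) Ry(pitch) Rx(roll)).
In Python, from cell import manip, camera, get_calibration gives the robot as it stands. The module is installed in compiled form; this text tells all that it offers.
- The arm moves only by the tool jog_arm, never from a script. Its argument "plan" is one flat list of numbers, 6 for each row, row after row: the shift along the world's x, y, z in m, then the turn, a rotation vector about the world's x, y, z in degrees. A call has 1 to 20 rows; each row is the pose to reach, as a shift and turn from the pose commanded when the call began; what a row does not reach only later rows make up. A row lasts 1/10 s, in which the tool goes at most 50 mm and 8.59 degrees, less where a joint would pass 70% of its speed; a pose out of reach is approached as far as the arm can. A call with a gripper value outside its range is refused whole. "claw" is the finger opening in m, from 0 to 0.094, set as the call begins (left out, the last holds). The fingers move at their own pace and stop on an object; "force" is the grip in N (left out, the last holds). Time passes only in rows, so rows that repeat a pose let the fingers close. It gives the time, the measured TCP pose, the force, the opening and the grip force at its end, in the units of the state.
- manip.read_state(): the state, without advancing time (a new reading comes with each control period).
- camera(name): name is "scene" or "top" or "wrist"; returns (picture, depth): 480x640x3 uint8, red, green, blue; 480x640 float32, mm along the optical axis (not along the pixel's ray), 0 where there is no reading.
- get_calibration(name): a dict with "fx", "fy", "cx", "cy" (pixels), "origin" and "attitude" of the camera in the world. Camera axes: x right, y down, z forward; pixel columns grow to the right and rows downward; lengths in mm; the calibration is good to about 2 mm. A picture is of the moment at which its call begins: read the wrist's pose just before it. get_calibration takes no time and is no camera call; for the wrist camera it gives the pose at the moment of the call.
- manip.sign_off(): hands the job in; it is judged then, once.
The state is a dict: "clock": time; "joints": joint angles; "qd": joint speeds; "effort": joint torques, N m; "eef_pos": TCP position; "eef_rot": TCP orientation; "wrist_force": force on the tool from outside, world axes, zero at the start; "moment": the same for the moment, N m; "finger_gap": finger opening in mm; "finger_force": force on a finger pad.
Only numpy, scipy, OpenCV 4.12 (cv2) and the standard library are available. Lean on these libraries where they do the work, as an engineer would, in place of code of your own. Each camera call takes 0.05 s, during which the arm holds its last target. There are 200 camera calls.

## Task

Pick up the steel depth gauge by the block on its beam, set it down level across the rim of the plywood casting box with its rod over the middle of the box, and let go of it there. Then push the rod down by the knob on its top until its tip touches the plaster inside, and press the raised clamp lever all the way down until it lies flat along the beam, so that the reading is locked. Leave the gauge standing on the box like that, with the tip on the plaster, and leave the other things on the bench where they are.

Things in the scene. Friction and masses are not known exactly. Their poses are not given: they have to be found in the camera images.
- gauge: Depth gauge, loose, 0.6 to 0.9 kg. A steel beam 175 mm long, 30 mm wide, 22 mm high, flat below, standing upright on the bench at the start; a vertical rod passes through it. Origin: on the rod's axis, at the level of the beam's underside. x runs along the beam (beam from x = -95 to +80 mm), z up; the lever is on the +x half.
- gauge_grip (a point): Centre of the raised grip block on the gauge's beam, 32 mm long, 32 mm wide (across the beam) and 28 mm high, at [-75, 0, 36] mm in the gauge's frame; its top is 50 mm above the beam's underside. The gauge is carried by this block, pinched across the beam. Axes as the gauge's.
- gauge_knob (a point): Centre of the round knob on top of the gauge's rod, 24 mm across and 20 mm high, on the rod's axis; 106 mm above the beam's underside while the rod is raised, and it goes down with the rod.
- gauge_tip (a point): Lower end of the gauge's rod (9 mm across), 102 mm below the knob's centre; while raised it is hidden in the beam, 4 mm above the underside.
- lever_pad (a point): Middle of the upper face of the flat thumb pad at the free end of the clamp lever. The pad is 26 mm square and 8 mm thick. The lever's pivot is level, across the beam, at [20, 0, 28.5] mm in the gauge's frame; this point is 49 mm from the pivot along the lever and 4 mm above its centre line.
- gauge_rod (a joint): How far the gauge's rod has been pushed down, m: 0 fully raised, at most 0.056. With the lever raised it slides with 2.5 N of friction and stays where it is left; with the lever down it is clamped.
- gauge_lever (a joint): Angle of the clamp lever, rad: 0 = lying flat along the beam towards the gauge's +x (its stop, rod locked); it grows as the free end rises, to 0.95 (its upper stop, rod free). Starts at 0.7 to 0.95. It stays where it is left; it is pressed down from above with about 2 to 3 N on the pad, 3 to 4 N in the last 0.15 rad.
- box_mouth (a point): Centre of the open mouth of the plywood casting box, at the height of its rim. The box is fixed, 120 mm (its x) by 150 mm (its y) outside, 70 mm high, walls 10 mm thick, no lid.
- plaster_top (a point): Centre of the flat upper face of the hard white plaster that fills the box's lower part from wall to wall; it lies 20 to 45 mm below the rim, different each time. Fixed.
- sanding_block: Bystander: cork sanding block, 49x91x30 mm, loose; origin under its centre.
- plaster_mould: Bystander: white round two-part plaster mould, 80 mm across, 39 mm high, loose; origin under its centre.
- small_tin: Bystander: small round tin, 61 mm across, 28 mm high, loose; origin under its centre.
- silicone_mould: Bystander: small empty cup-shaped silicone mould, 56 mm across, 24 mm high, loose; origin under its centre.

How it is judged (in metres and radians):
On the way, in this order (a step that is already met when the one before it is completed fails the run):
1. the gauge stands level on the box's rim, rod over the middle of the box and still raised, and has been let go (z of gauge in the frame of box_mouth between -0.003 and 0.003 m and horizontal distance between gauge and box_mouth below 0.025 m and angle between gauge's own z axis and vertical below 0.05 rad and z of gauge_tip in the frame of plaster_top above 0.008 m and value of joint gauge_lever above 0.5 rad and contact force between the fingers and gauge below 0.1 N), for 0.2 s.
2. the rod's tip has been pushed down onto the plaster, the lever still raised (z of gauge_tip in the frame of plaster_top below 0.002 m and horizontal distance between gauge_tip and plaster_top below 0.04 m and value of joint gauge_lever above 0.4 rad), for 0.1 s.
At the end, for the whole second after the job is handed in: The gauge stands level (within 3 degrees) and at rest on the box's rim (within 3 mm of it in height), its rod within 30 mm of the middle of the box, the rod's tip on the plaster (within 2 mm), and the clamp lever pressed down to within 0.12 rad (7 degrees) of flat along the beam (z of gauge in the frame of box_mouth between -0.003 and 0.003 m and horizontal distance between gauge and box_mouth below 0.03 m and angle between gauge's own z axis and vertical below 0.05 rad and z of gauge_tip in the frame of plaster_top below 0.002 m and value of joint gauge_lever below 0.12 rad and linear speed of gauge below 0.01 m/s); the robot touches nothing.
It fails at once if a bystander (sanding block, plaster mould, small tin or silicone mould) is moved by more than 30 mm (distance of any of sanding_block, plaster_mould, small_tin, silicone_mould from where it was at the start of the episode above 0.03 m).
It also fails if it takes over 72 s, if anything falls off the work surface, if the arm or the gripper's body presses on something with over 40 N, if the wrist force passes 120 N, or if a joint passes its speed limit or range.

## Working session

There is one attempt and no reset: what is moved stays moved. The work goes in short steps, Python scripts to look and compute and a tool call to move; the robot and the scene stay as the last step left them, time stands still between calls to the robot, and variables do not carry over. Pictures are saved under pics/ and viewed, at most 10 in all, crops included, and the job is handed in when it is done.

Besides the shell and the picture viewer there is one more tool, called after "Emit:" as name(argument=value, ...) on one line, values as JSON. jog_arm: Moves the arm, as the interface text tells. Its arguments: {"type":"object","properties":{"plan":{"type":"array"},"claw":{"type":"number"},"force":{"type":"number"}},"required":["plan"]}

```bash
mkdir -p pics; cat > h.py <<'E'
import numpy as np, cv2
from cell import manip, camera, get_calibration
from scipy.spatial.transform import Rotation as R
def rot(a):
    a=np.array(a,float)
    return a if a.shape==(3,3) else (R.from_quat(a).as_matrix() if a.size==4 else R.from_euler('xyz',a).as_matrix())
def snap(n,f=None):
    c=get_calibration(n); p,d=camera(n)
    if f: cv2.imwrite('pics/'+f,p[:,:,::-1])
    v,u=np.mgrid[:480,:640]
    X=np.stack([(u-c['cx'])/c['fx']*d,(v-c['cy'])/c['fy']*d,d],-1)@rot(c['attitude']).T+np.array(c['origin'])
    X[d==0]=np.nan
    return p,d,X,c
E
python3 - <<'E'
from h import *
print(manip.read_state())
for n in('top','scene'):
    p,d,X,c=snap(n,n+'0.png'); print(n,c); np.save(n+'0.npy',X)
E
```

```text
{'clock': 0.0, 'joints': array([ 1.25035716e+00,  3.00469697e-01,  1.52156576e+00, -1.02001583e-05,
        1.32069178e+00, -6.66295542e-02]), 'qd': array([-4.20793148e-04,  7.23743544e-05, -1.71191990e-04, -2.96975306e-04,
        1.03460626e-04, -2.57595327e-03]), 'effort': array([ 2.58865388e-03, -5.31803906e+01, -3.52734590e+01,  7.09072687e-02,
        2.44325126e-02, -9.84726557e-05]), 'eef_pos': array([138.03239713, 532.10172143, 176.99359507]), 'eef_rot': array([-3.14045992e+00, -6.56833604e-05,  2.88778554e+00]), 'wrist_force': array([-0.34773235, -0.1278874 , -0.79751423]), 'moment': array([ 0.01393558,  0.02724629, -0.04376841]), 'finger_force': 0.0, 'finger_gap': 94.13887363812691}
top {'fx': 621.949064193172, 'fy': 621.949064193172, 'cx': 319.6798984438214, 'cy': 239.08234307579477, 'origin': array([ 372.66513064,   97.19391616, 1466.09884097]), 'attitude': array([-2.97953402e+00, -2.28759721e-03, -1.58767998e+00])}
scene {'fx': 595.2292752652835, 'fy': 595.2292752652835, 'cx': 317.60749364377, 'cy': 237.6676896841584, 'origin': array([-712.3412683 , -567.84382707, 1019.46255819]), 'attitude': array([-2.14095035, -0.0035569 , -1.08221341])}
```

View pics/top0.png

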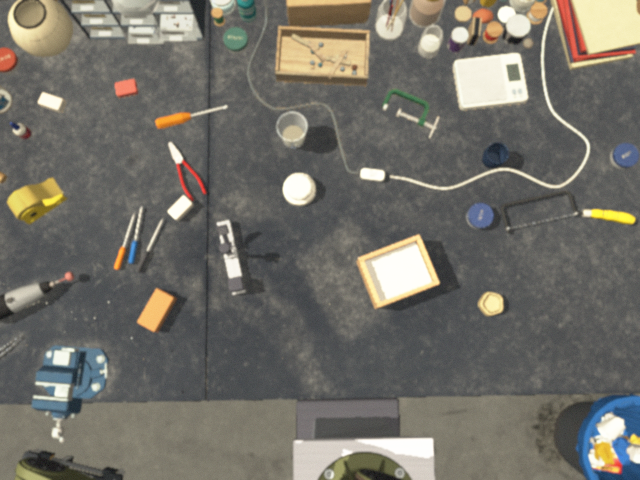

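View pics/scene0.png

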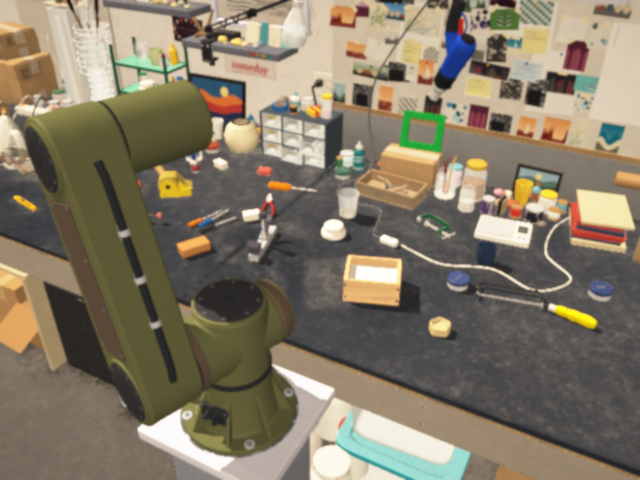

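```bash
python3 - <<'E'
from h import *
X=np.load('top0.npy')
np.set_printoptions(precision=1,suppress=True)
for n,(u,v) in dict(gauge=(232,270),blk=(226,240),box=(398,270),rimL=(364,285),rimR=(434,260),mould=(299,190),tin=(480,215),sil=(491,303),cork=(156,310),bench=(320,350),arm=(60,470)).items():
    print(n,X[v,u])
def rep(lo,hi,box):
    u0,v0,u1,v1=box
    P=X[v0:v1,u0:u1].reshape(-1,3); P=P[(P[:,2]>lo)&(P[:,2]<hi)]
    r=cv2.minAreaRect(P[:,:2].astype(np.float32)); return len(P),np.median(P[:,2]),r
print('rim',rep(60,80,(345,225,450,320)))
print('plaster',rep(20,55,(372,250,425,295)))
print('beam',rep(12,30,(205,205,255,305)))
print('blk',rep(40,56,(205,205,255,305)))
print('knob',rep(95,125,(205,205,255,305)))
p=cv2.imread('pics/top0.png')[205:310,195:275]
cv2.imwrite('pics/g.png',cv2.resize(p,None,fx=5,fy=5,interpolation=cv2.INTER_CUBIC))
E
```

```text
gauge [539.1 295.8  20.7]
blk [605.6 306.1  49.8]
box [530.  -88.6  45.2]
rimL [501.1 -13.3  -4.6]
rimR [ 557.3 -180.8    1.1]
mould [724.5 136.8  36.2]
tin [ 657.5 -287.2   35.6]
sil [ 452.7 -306.8   12.6]
cork [448.6 468.3  30.6]
bench [351.5  93.5   1.2]
arm [186.5 490.6 481.3]
rim (1053, np.float64(70.07038288481067), ((525.8712158203125, -85.81603240966797), (120.45093536376953, 151.52928161621094), 20.074752807617188))
plaster (2080, np.float64(46.44445831866676), ((525.7164306640625, -88.53153228759766), (121.36283874511719, 102.41448211669922), 89.17171478271484))
beam (495, np.float64(21.67252410027936), ((569.9708862304688, 299.6306457519531), (175.34445190429688, 30.84291648864746), 12.776900291442871))
blk (242, np.float64(49.77753761474446), ((553.1693725585938, 295.4095458984375), (133.05271911621094, 33.08974838256836), 12.031637191772461))
knob (106, np.float64(115.16824827732455), ((576.7201538085938, 300.7894592285156), (22.87269401550293, 22.524860382080078), 13.80838680267334))
```

View pics/g.png

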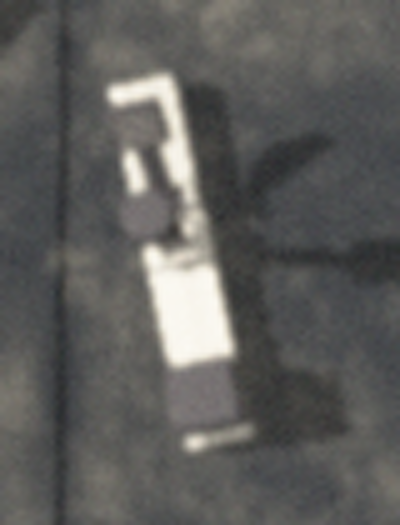

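The top view shows the gauge with its grip block nearest the robot, at about (203,390) in the crop. The knob is at (147,215), the lever end is farther away, and the box is at (398,271) in the full picture. Measured sizes agree: beam 175x31, rim height 70, knob top 115. The rod is at about (577,301) with the beam at 12.5°, and the block is at about (504,285). The box centre is (526,-86), its x axis is at 20°, and the plaster is about 24 mm below the rim.

Emit:
jog_arm(plan=[0.03,-0.02,0,0,0,2,0.07,-0.047,-0.005,0,0,5,0.11,-0.074,-0.01,0,0,8,0.15,-0.101,-0.015,0,0,11,0.19,-0.128,-0.02,0,0,14,0.23,-0.155,-0.025,0,0,17,0.27,-0.182,-0.03,0,0,20,0.31,-0.209,-0.035,0,0,23,0.34,-0.23,-0.04,0,0,26,0.36,-0.243,-0.045,0,0,27,0.366,-0.247,-0.047,0,0,27,0.366,-0.247,-0.047,0,0,27,0.366,-0.247,-0.047,0,0,27,0.366,-0.247,-0.047,0,0,27], claw=0.08)

```text
clock: 1.5
eef_pos: [503.3, 286.3, 130.9]
eef_rot: [3.141, 0.0, -2.923]
wrist_force: [1.0, 0.1, 0.7]
finger_gap: 80.3
finger_force: 0.0
```

```bash
python3 - <<'E'
from h import *
np.set_printoptions(precision=2,suppress=True)
s=manip.read_state(); print(s['clock'],s['eef_pos'],s['eef_rot'],s['finger_gap'])
p,d,X,c=snap('wrist','w1.png'); np.save('w1.npy',X)
m=(X[...,0]>430)&(X[...,0]<700)&(X[...,1]>230)&(X[...,1]<360)
for lo,hi in((44,56),(16,27),(100,125)):
    P=X[m&(X[...,2]>lo)&(X[...,2]<hi)]
    print(lo,len(P),np.median(P[:,2]) if len(P) else '',cv2.minAreaRect(P[:,:2].astype(np.float32)) if len(P)>5 else '')
E
```

```text
1.5 [503.32 286.28 130.92] [ 3.14  0.   -2.92] 80.34789752486438
44 1289 50.741227866679765 ((533.2346801757812, 291.995849609375), (91.0323715209961, 31.962158203125), 12.07406234741211)
16 1699 22.977348086222037 ((551.205078125, 296.3704833984375), (135.720703125, 30.823177337646484), 12.480180740356445)
100 211 106.28535445629356 ((569.145263671875, 299.7318420410156), (7.051442623138428, 20.663772583007812), 13.020902633666992)
```

View pics/w1.png

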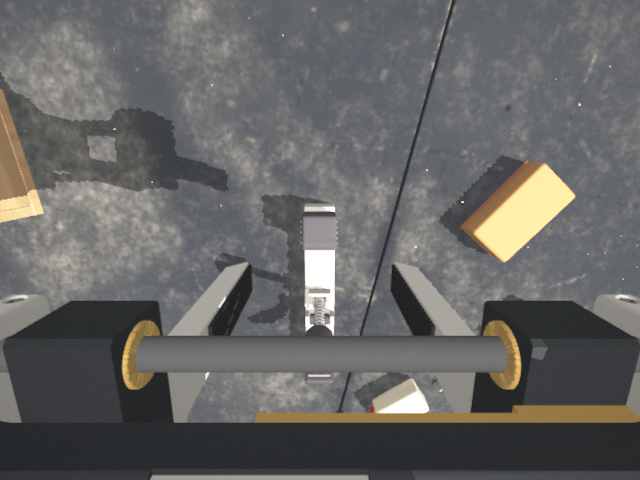

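The wrist view shows the grip block at (319,230), midway between the fingers. Its measured centre is (504.4,285.9) and the yaw agrees, so I'm going down to grasp it.

Emit:
jog_arm(plan=[0.001,0,-0.015,0,0,0,0.003,0,-0.04,0,0,0,0.004,0.0005,-0.065,0,0,0,0.004,0.0005,-0.085,0,0,0,0.004,0.0005,-0.1,0,0,0,0.004,0.0005,-0.11,0,0,0,0.004,0.0005,-0.114,0,0,0,0.004,0.0005,-0.114,0,0,0,0.004,0.0005,-0.114,0,0,0])

```text
clock: 2.45
eef_pos: [508.5, 286.1, 17.3]
eef_rot: [3.141, 0.001, -2.924]
wrist_force: [-0.3, -0.0, 0.5]
finger_gap: 79.9
finger_force: 0.0
```

Emit:
jog_arm(plan=[0,0,0,0,0,0,0,0,0,0,0,0,0,0,0,0,0,0,0,0,0,0,0,0,0,0,0,0,0,0,0,0,0,0,0,0,0,0,0,0,0,0,0,0,0,0,0,0,0,0,0,0,0,0], claw=0.02, force=55)

```text
clock: 3.35
eef_pos: [508.1, 285.8, 16.6]
eef_rot: [-3.141, 0.0, -2.924]
wrist_force: [0.5, -2.2, 1.3]
finger_gap: 31.0
finger_force: 55.0
```

Emit:
jog_arm(plan=[0,0,0.005,0,0,0,0,0,0.015,0,0,0,0,0,0.03,0,0,0,0,0,0.048,0,0,0,0,0,0.066,0,0,0,0,0,0.084,0,0,0,0,0,0.1,0,0,0,0,0,0.112,0,0,0,0,0,0.12,0,0,0,0,0,0.12,0,0,0,0,0,0.12,0,0,0])

```text
clock: 4.45
eef_pos: [507.8, 285.7, 136.0]
eef_rot: [-3.141, -0.001, -2.924]
wrist_force: [0.4, 1.3, -7.1]
finger_gap: 31.0
finger_force: 55.0
```

```bash
cat > g.py <<'E'
from h import *
np.set_printoptions(precision=2,suppress=True)
s=manip.read_state(); t=s['eef_pos']; print(s['clock'],t,s['eef_rot'],s['finger_gap'],s['wrist_force'],s['moment'])
def beam(n,a):
    # gauge points in frame: origin TCP, x along beam (angle a), z up
    p,d,X,c=snap(n); ax=np.array([np.cos(a),np.sin(a)]); ay=np.array([-ax[1],ax[0]])
    Q=X-t; q=np.stack([Q[...,:2]@ax,Q[...,:2]@ay,Q[...,2]],-1)
    return q
E
python3 - <<'E'
from g import *
for n in('top','wrist'):
    q=beam(n,np.deg2rad(12.5))
    for lo,hi in ((-40,-16),(-16,16),(20,40),(22,60),(100,140),(130,160)):
        m=(q[...,0]>lo)&(q[...,0]<hi)&(abs(q[...,1])<20)&(q[...,2]>-40)&(q[...,2]<110)
        z=q[m]; print(n,lo,hi,len(z),np.median(z,0) if len(z) else '',(np.percentile(z[:,2],[5,25,75,95]) if len(z) else ''))
    m=(abs(q[...,1])<25)&(q[...,2]>75)&(q[...,2]<110)&(q[...,0]>40)&(q[...,0]<110); z=q[m]; print('knob',len(z),z.mean(0))
E
```

```text
4.45 [507.79 285.74 136.03] [-3.14 -0.   -2.92] 31.027277276247137 [ 0.39  1.34 -7.11] [-0.07  0.37  0.01]
top -40 -16 9 [-17.16   9.88  35.27] [32.15 33.49 35.46 36.49]
top -16 16 5 [-15.2    9.75  33.  ] [32.63 32.92 33.24 33.77]
top 20 40 0  
top 22 60 0  
top 100 140 210 [121.17  -1.6   37.19] [-12.34  -3.76  44.14  49.19]
top 130 160 48 [136.18  -9.6   -9.19] [-23.74 -12.77  -5.41  48.8 ]
knob 0 [nan nan nan]
wrist -40 -16 1921 [-21.18   0.35  17.63] [-5.57  7.67 31.89 35.82]
wrist -16 16 5084 [-6.6  -0.26 36.57] [ 32.76  34.24  78.94 101.14]
wrist 20 40 890 [32.15  0.34  2.64] [1.42 2.13 3.16 3.88]
wrist 22 60 1660 [39.02  0.34  1.92] [0.1  1.13 2.72 3.65]
wrist 100 140 457 [113.59  -6.34  -5.65] [-7.11 -6.29 -5.02 -4.05]
wrist 130 160 0  
knob 0 [nan nan nan]<stdin>:7: RuntimeWarning: Mean of empty slice.
  ret = um.true_divide(
```

The gauge sags nose-down by about 0.10 rad in the grip. I'll carry it over the box, then cancel that tilt.

Emit:
jog_arm(plan=[-0.001,-0.006,0,0,0,0,-0.002,-0.02,0,0,0,0.5,-0.005,-0.042,0,0,0,1,-0.008,-0.067,0,0,0,1.5,-0.011,-0.094,0,0,0,2,-0.015,-0.122,0,0,0,2.5,-0.018,-0.15,0,0,0,3,-0.022,-0.178,0,0,0,3.5,-0.025,-0.206,0,0,0,4,-0.029,-0.234,0,0,0,4.5,-0.032,-0.262,0,0,0,5,-0.036,-0.29,0,0,0,5.5,-0.039,-0.318,0,0,0,6,-0.042,-0.344,0,0,0,6.5,-0.045,-0.366,0,0,0,7,-0.047,-0.383,0,0,0,7.5,-0.048,-0.392,0,0,0,7.5,-0.049,-0.396,0,0,0,7.5,-0.049,-0.396,0,0,0,7.5,-0.049,-0.396,0,0,0,7.5])

```text
clock: 6.55
eef_pos: [459.1, -109.6, 136.5]
eef_rot: [3.141, -0.0, -2.793]
wrist_force: [-1.0, -0.2, -7.7]
finger_gap: 30.6
finger_force: 55.0
```

Emit:
jog_arm(plan=[0,0,0,0.5,-1.4,0,0,0,0,1,-2.8,0,0,0,0,1.5,-4.2,0,0,0,0,2,-5.5,0,0,0,0,2,-5.5,0,0,0,0,2,-5.5,0,0,0,0,2,-5.5,0])

```text
clock: 7.25
eef_pos: [459.2, -110.2, 136.6]
eef_rot: [-3.142, 0.102, -2.793]
wrist_force: [-0.6, 0.6, -7.9]
finger_gap: 30.7
finger_force: 55.0
```

```bash
python3 - <<'E'
from g import *
p,d,X,c=snap('wrist','w2.png')
ax=np.array([np.cos(np.deg2rad(20)),np.sin(np.deg2rad(20))]); ay=np.array([-ax[1],ax[0]])
Q=X-np.array(t); q=np.stack([Q[...,:2]@ax,Q[...,:2]@ay,Q[...,2]],-1)
for lo,hi in ((-25,-16),(22,30),(30,40),(40,60),(108,112),(112,116),(116,124)):
    m=(q[...,0]>lo)&(q[...,0]<hi)&(abs(q[...,1])<25)&(q[...,2]>-25)&(q[...,2]<12)
    z=q[m]; print(lo,hi,len(z),np.median(z,0) if len(z) else '')
m=(q[...,0]>20)&(q[...,0]<55)&(abs(q[...,1])<25)&(q[...,2]>-10)&(q[...,2]<12)
print(cv2.minAreaRect(X[m][:,:2].astype(np.float32)))
m=(abs(X[...,2]-70)<5)&(np.hypot(X[...,0]-526,X[...,1]+86)<110)
P=X[m]; print('rim',len(P),np.median(P[:,2]),cv2.minAreaRect(P[:,:2].astype(np.float32)))
E
```

```text
7.25 [ 459.17 -110.18  136.59] [-3.14  0.1  -2.79] 30.72664689688365 [-0.62  0.62 -7.86] [-0.13  0.55  0.  ]
-25 -16 316 [-22.96   0.3    6.37]
22 30 334 [27.1   0.28  6.28]
30 40 561 [34.8   0.28  6.28]
40 60 763 [47.13  0.27  6.17]
108 112 92 [110.12   7.77   6.21]
112 116 90 [114.15  -6.56   6.25]
116 124 168 [120.12  -6.62   6.25]
((496.0816650390625, -96.29106903076172), (30.722850799560547, 29.990766525268555), 20.34843635559082)
rim 2739 70.89250241805354 ((497.5849609375, -95.67567443847656), (60.71650695800781, 150.24594116210938), 19.899192810058594)
```

View pics/w2.png

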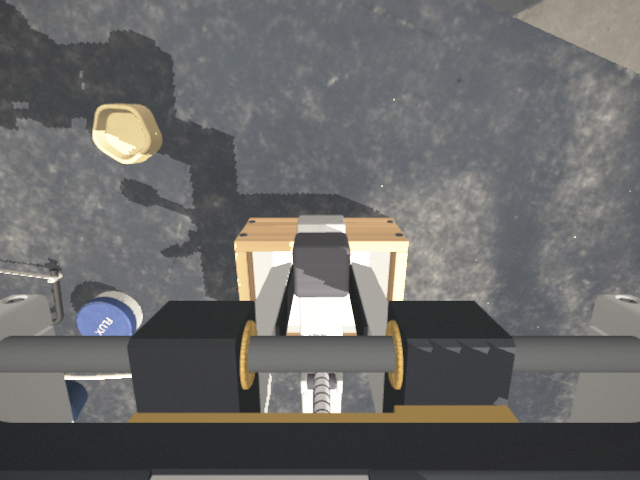

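Level now, with the beam top flat at +6.2 mm from the TCP. The beam lies across the rim and is centred sideways. Its underside is about 51 mm above the rim, so I'm lowering it.

Emit:
jog_arm(plan=[0,0,-0.006,0,0,0,0,0,-0.016,0,0,0,0,0,-0.027,0,0,0,0,0,-0.037,0,0,0,0,0,-0.043,0,0,0,0,0,-0.046,0,0,0,0,0,-0.048,0,0,0,0,0,-0.049,0,0,0,0,0,-0.05,0,0,0,0,0,-0.05,0,0,0,0,0,-0.05,0,0,0])

```text
clock: 8.4
eef_pos: [459.3, -110.2, 86.8]
eef_rot: [-3.141, 0.103, -2.793]
wrist_force: [0.2, -0.7, -4.7]
finger_gap: 31.2
finger_force: 55.0
```

Contact is starting: the supported load fell from 7.8 to 4.7 N.

Emit:
jog_arm(plan=[0,0,-0.0005,0,0,0,0,0,-0.001,0,0,0,0,0,-0.001,0,0,0,0,0,-0.001,0,0,0])

```text
clock: 8.8
eef_pos: [459.4, -110.4, 86.6]
eef_rot: [-3.141, 0.103, -2.793]
wrist_force: [-7.4, -0.8, 9.3]
finger_gap: 31.0
finger_force: 55.0
```

Emit:
jog_arm(plan=[0,0,0,0,0,0,0,0,0,0,0,0,0,0,0,0,0,0,0,0,0,0,0,0,0,0,0,0,0,0,0,0,0,0,0,0,0,0,0,0,0,0,0,0,0,0,0,0,0,0,0,0,0,0,0,0,0,0,0,0], claw=0.06)

```text
clock: 9.8
eef_pos: [459.1, -110.1, 85.5]
eef_rot: [3.142, 0.102, -2.793]
wrist_force: [-0.7, 0.2, 0.1]
finger_gap: 60.2
finger_force: 0.0
```

Emit:
jog_arm(plan=[0,0,0.01,0,0,0,0,0,0.03,0,0,0,0,0,0.055,0,0,0,0,0,0.08,-0.5,1.4,0,0,0,0.1,-1,2.8,0,0,0,0.115,-1.5,4.2,0,0,0,0.12,-2,5.5,0,0,0,0.12,-2,5.5,0,0,0,0.12,-2,5.5,0])

```text
clock: 10.7
eef_pos: [459.0, -110.0, 205.6]
eef_rot: [3.141, 0.001, -2.793]
wrist_force: [-0.1, -0.2, -0.1]
finger_gap: 59.8
finger_force: 0.0
```

```bash
cat > look.py <<'E'
from g import *
import sys
for n in sys.argv[1:]:
    p,d,X,c=snap(n,n+'_%d.png'%(s['clock']*100)); np.save(n+'L.npy',X)
    m=(np.hypot(X[...,0]-526,X[...,1]+86)<115)
    for nm,lo,hi in(('beam',84,98),('blk',114,126),('mid',98,135),('knob',140,200),('rim',62,77)):
        P=X[m&(X[...,2]>lo)&(X[...,2]<hi)]
        if nm=='beam' and len(P)>20:
            A=np.c_[P[:,:2]-[526,-86],np.ones(len(P))]; k=np.linalg.lstsq(A,P[:,2],rcond=None)[0]; print('plane',k)
        if len(P)>20: print(n,nm,len(P),np.median(P,0),cv2.minAreaRect(P[:,:2].astype(np.float32)))
E
python3 look.py top wrist
```

```text
10.7 [ 459.02 -110.01  205.56] [ 3.14  0.   -2.79] 59.84446802813044 [-0.08 -0.18 -0.14] [0.02 0.02 0.01]
plane [-0.01 -0.   92.12]
top beam 320 [553.65 -70.27  91.94] ((549.8099365234375, -76.41561889648438), (103.6104736328125, 30.280004501342773), 19.752704620361328)
top blk 33 [552.7  -74.86 119.28] ((539.70263671875, -76.6419677734375), (42.60197830200195, 11.787858963012695), 7.4161882400512695)
top mid 179 [543.25 -77.97 107.08] ((550.2152709960938, -75.896240234375), (87.38823699951172, 28.832326889038086), 24.061574935913086)
top knob 186 [528.47 -80.1  182.72] ((545.7396850585938, -77.94406127929688), (71.89256286621094, 26.303930282592773), 19.016355514526367)
top rim 540 [550.25 -33.49  69.92] ((532.8355102539062, -82.95635986328125), (134.50546264648438, 151.97238159179688), 20.1722412109375)
plane [ 0.01  0.01 93.29]
wrist beam 1689 [496.14 -96.49  92.96] ((496.8027648925781, -95.93343353271484), (133.91990661621094, 29.913864135742188), 20.1353816986084)
wrist blk 1263 [ 452.31 -111.75  120.77] ((480.6885070800781, -101.98159790039062), (91.56819152832031, 32.222190856933594), 20.41914939880371)
wrist mid 1875 [ 457.66 -106.24  120.25] ((492.5962829589844, -97.54859924316406), (117.06170654296875, 32.222190856933594), 20.41914939880371)
wrist knob 665 [515.9  -88.94 182.5 ] ((545.81298828125, -78.90705871582031), (72.61590576171875, 23.887792587280273), 18.45576286315918)
wrist rim 2847 [510.68 -84.79  70.76] ((508.10150146484375, -91.65026092529297), (157.68576049804688, 150.47323608398438), 19.838329315185547)
```

The gauge stands level on the rim, with the beam plane at z≈92 and no slope. The rod is at about (523,-86), within 3 mm of the centre. Next I close the fingers and go over the knob.

Emit:
jog_arm(plan=[0,0,0,0,0,0,0.008,0.003,0,0,0,0,0.024,0.009,0,0,0,0,0.042,0.016,0,0,0,0,0.056,0.021,0,0,0,0,0.064,0.024,0,0,0,0,0.064,0.024,-0.005,0,0,0,0.064,0.024,-0.01,0,0,0,0.064,0.024,-0.014,0,0,0,0.064,0.024,-0.014,0,0,0,0.064,0.024,-0.014,0,0,0], claw=0, force=20)

```text
clock: 11.9
eef_pos: [522.9, -86.3, 191.6]
eef_rot: [-3.142, 0.0, -2.794]
wrist_force: [-0.6, 0.5, -0.0]
finger_gap: 0.5
finger_force: 0.0
```

Emit:
jog_arm(plan=[0,0,-0.003,0,0,0,0,0,-0.006,0,0,0,0,0,-0.009,0,0,0,0,0,-0.012,0,0,0,0,0,-0.015,0,0,0,0,0,-0.018,0,0,0,0,0,-0.02,0,0,0,0,0,-0.02,0,0,0])

```text
clock: 12.7
eef_pos: [523.0, -86.1, 171.2]
eef_rot: [3.141, -0.0, -2.793]
wrist_force: [0.5, -0.8, -0.2]
finger_gap: 0.2
finger_force: 0.0
```

Emit:
jog_arm(plan=[0,0,-0.002,0,0,0,0,0,-0.004,0,0,0,0,0,-0.006,0,0,0,0,0,-0.008,0,0,0,0,0,-0.01,0,0,0])

```text
clock: 13.2
eef_pos: [523.1, -86.1, 161.4]
eef_rot: [3.142, -0.0, -2.793]
wrist_force: [0.1, 0.4, -0.2]
finger_gap: 0.4
finger_force: 0.0
```

Emit:
jog_arm(plan=[0,0,-0.001,0,0,0,0,0,-0.002,0,0,0])

```text
clock: 13.4
eef_pos: [523.1, -86.1, 159.5]
eef_rot: [-3.142, 0.0, -2.793]
wrist_force: [-0.5, -0.5, -0.1]
finger_gap: 0.4
finger_force: 0.0
```

No push force is showing at all, so I'm looking before going further.

```bash
python3 look.py scene top | head -20; python3 - <<'E'
import cv2,glob
a=cv2.imread(glob.glob('pics/scene_*.png')[-1])[220:320,320:430]; b=cv2.imread(sorted(glob.glob('pics/top_*.png'))[-1])[220:320,345:455]
cv2.imwrite('pics/cmp.png',cv2.resize(cv2.hconcat([a,b]),(792,360),interpolation=cv2.INTER_CUBIC))
E
```

```text
13.4 [523.11 -86.12 159.47] [-3.14  0.   -2.79] 0.38552546754889816 [-0.55 -0.49 -0.11] [-0.02 -0.02  0.01]
plane [ 0.01  0.02 93.61]
scene beam 164 [510.03 -93.33  93.86] ((515.3896484375, -86.72496795654297), (183.31442260742188, 31.465557098388672), 20.221994400024414)
scene blk 129 [ 450.64 -111.07  120.8 ] ((492.9844970703125, -92.9073486328125), (134.820556640625, 31.13256072998047), 23.98329734802246)
scene mid 296 [ 458.27 -102.39  114.06] ((503.53125, -90.52640533447266), (155.83978271484375, 32.69218063354492), 21.220565795898438)
scene knob 119 [517.19 -87.56 179.27] ((544.6443481445312, -86.67768859863281), (22.629133224487305, 73.46273040771484), 88.13386535644531)
scene rim 590 [508.15 -84.82  70.46] ((510.6607971191406, -88.83104705810547), (165.04730224609375, 150.38479614257812), 19.699783325195312)
plane [ 0.02  0.03 90.04]
top beam 101 [585.71 -57.42  91.84] ((576.0947875976562, -55.85222625732422), (21.558197021484375, 55.8153076171875), 82.42671203613281)
top rim 363 [512.42 -25.67  70.34] ((532.6880493164062, -81.83934020996094), (131.13796997070312, 151.46510314941406), 21.435989379882812)
```

View pics/cmp.png

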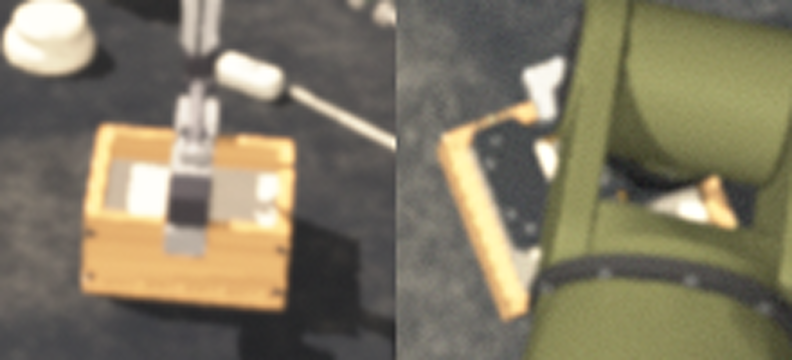

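```bash
python3 - <<'E'
from g import *
import glob
X=np.load('sceneL.npy'); im=cv2.imread(glob.glob('pics/scene_*.png')[-1]); c=get_calibration('scene')
A=rot(c['attitude'])
for z in range(90,200,6):
    q=A.T@(np.array([521,-88,z])-c['origin']); u=c['cx']+c['fx']*q[0]/q[2]; v=c['cy']+c['fy']*q[1]/q[2]
    i,j=int(round(v)),int(round(u)); print(z,j,i,im[i,j],X[i,j])
a=im[215:295,340:405]; cv2.imwrite('pics/s2.png',cv2.resize(a,None,fx=7,fy=7,interpolation=cv2.INTER_CUBIC))
E
```

```text
13.5 [523.07 -86.13 159.45] [ 3.14 -0.   -2.79] 0.729470308191933 [-0.2   0.02 -1.21] [-0.01  0.03 -0.01]
90 374 265 [166 179 190] [517.74 -89.81  92.22]
96 374 263 [174 187 198] [513.9  -90.92 101.54]
102 374 261 [216 227 234] [521.75 -87.48 102.12]
108 374 259 [182 191 204] [517.21 -88.87 111.89]
114 374 258 [163 171 184] [522.87 -86.47 110.92]
120 374 256 [169 175 190] [519.46 -87.42 119.79]
126 375 254 [161 169 183] [527.32 -86.84 121.36]
132 375 252 [174 182 195] [526.05 -86.95 128.62]
138 375 250 [183 192 205] [518.97 -89.32 140.  ]
144 375 248 [178 186 200] [518.98 -88.94 146.25]
150 375 246 [168 176 189] [520.81 -87.85 151.19]
156 375 244 [163 170 183] [520.46 -87.61 157.65]
162 375 243 [149 155 167] [520.12 -87.56 160.98]
168 375 241 [87 89 96] [510.54 -90.92 173.78]
174 376 239 [66 65 71] [510.99 -93.15 180.42]
180 376 237 [69 68 74] [511.25 -92.68 186.31]
186 376 235 [101 107 115] [514.42 -91.08 190.21]
192 376 233 [157 168 178] [517.09 -89.67 194.46]
198 376 231 [164 176 187] [517.09 -89.3  200.48]
```

View pics/s2.png

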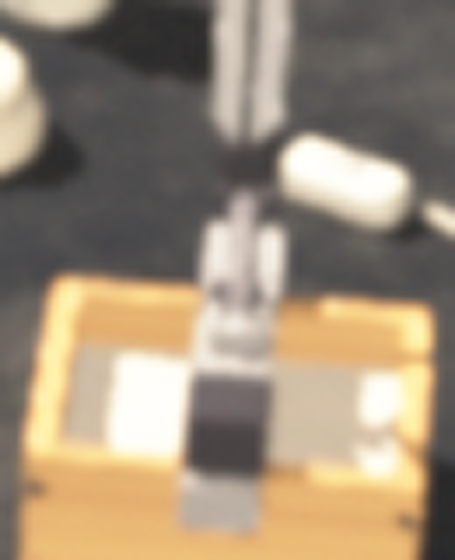

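```bash
python3 - <<'E'
from g import *
c0=get_calibration('wrist'); print(c0['origin'])
for n in ('scene','wrist'):
    p,d,X,c=snap(n,n+'_b.png')
    m=(np.hypot(X[...,0]-523,X[...,1]+86)<17)
    for lo in range(100,230,8):
        P=X[m&(X[...,2]>lo)&(X[...,2]<lo+8)]; C=p[m&(X[...,2]>lo)&(X[...,2]<lo+8)]
        if len(P)>2: print(n,lo,len(P),np.median(P,0),C.mean(0))
s=manip.read_state(); print(s['clock'],s['eef_pos'],s['wrist_force'],s['joints'])
E
```

```text
13.5 [523.07 -86.13 159.45] [ 3.14 -0.   -2.79] 0.729470308191933 [-0.2   0.02 -1.21] [-0.01  0.03 -0.01]
[ 458.65 -109.56  367.45]
scene 100 38 [517.64 -88.49 103.94] [209.16 197.79 185.79]
scene 108 13 [517.87 -86.85 112.44] [192.85 180.15 171.77]
scene 116 10 [520.17 -86.33 119.61] [189.2 175.5 167.9]
scene 124 8 [520.03 -86.84 129.59] [209.12 195.12 186.5 ]
scene 132 6 [520.61 -86.27 137.57] [212.67 198.33 189.83]
scene 140 8 [520.87 -84.72 142.74] [213.12 199.5  190.5 ]
scene 148 7 [520.27 -85.92 150.68] [189.86 176.43 168.86]
scene 156 10 [519.64 -86.81 160.34] [161.4 149.3 143.6]
scene 164 10 [517.05 -87.73 170.87] [98.8 90.9 89.3]
scene 172 23 [515.46 -88.7  176.38] [79.39 73.09 72.3 ]
scene 180 26 [516.23 -89.26 184.86] [92.19 85.27 83.35]
scene 188 21 [517.65 -86.71 189.97] [141.62 132.29 125.  ]
scene 196 23 [516.03 -84.23 200.1 ] [182.87 172.48 160.83]
scene 204 23 [515.04 -88.77 208.53] [195.83 184.61 172.57]
scene 212 27 [514.49 -84.06 216.77] [192.74 181.7  169.59]
scene 220 22 [515.42 -89.45 224.75] [193.41 182.59 170.59]
scene 228 25 [513.72 -86.73 232.25] [189.72 17
[... 282 characters left out ...]
58] [132.   127.81 125.34]
wrist 140 9 [519.1  -87.39 141.04] [106.   102.33 101.78]
wrist 164 46 [513.21 -90.22 170.64] [88.54 86.59 86.3 ]
wrist 172 129 [513.19 -90.52 175.96] [71.67 69.96 70.76]
wrist 180 301 [514.05 -90.15 186.21] [90.42 87.84 89.11]
wrist 188 116 [515.76 -87.83 193.56] [129.74 127.48 123.22]
wrist 196 229 [515.91 -88.28 200.4 ] [139.77 137.18 131.92]
wrist 204 261 [515.81 -88.29 208.16] [140.41 137.76 132.26]
wrist 212 304 [515.89 -88.4  216.07] [137.51 134.92 129.68]
wrist 220 380 [515.96 -87.81 224.38] [135.22 132.59 127.12]
wrist 228 453 [515.9  -86.73 231.62] [135.15 132.56 127.37]
13.6 [523.12 -86.13 159.58] [ 0.26 -0.15  0.15] [-0.23  0.27  1.6  -0.    1.27 -2.15]
```

View pics/wrist_b.png

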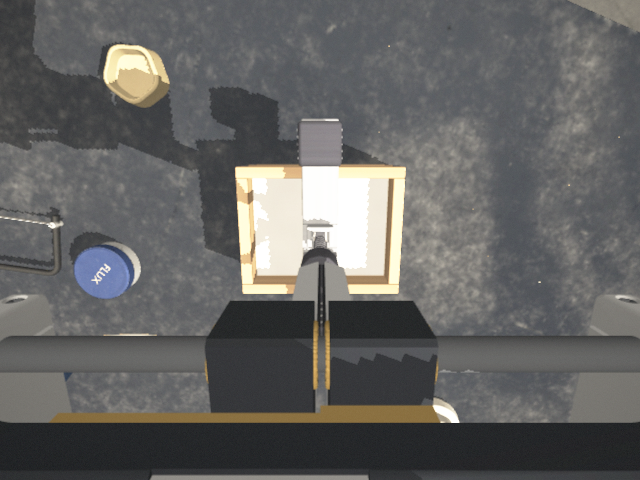

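```bash
python3 - <<'E'
from g import *
c=get_calibration('wrist'); print('cam-tcp now',c['origin']-t,c['attitude'])
p,d,X,c=snap('wrist')
i=np.isfinite(X[...,0]); 
h=np.histogram(X[...,2][i],bins=np.arange(-10,130,4)); print(list(zip(h[1].astype(int),h[0])))
print('beam',np.median(X[200:210,310:330],(0,1)),'blk',np.median(X[135:150,310:330],(0,1)))
# origin at w1 from rays
W=np.load('w1.npy'); v,u=np.mgrid[:480,:640]
D=np.stack([(u-c['cx'])/c['fx'],(v-c['cy'])/c['fy'],np.ones_like(u)],-1).reshape(-1,3)@rot(c['attitude']).T
D=D@R.from_euler('z',-(-2.793+2.9235)).as_matrix().T
P=W.reshape(-1,3); k=np.isfinite(P[:,0]); D=D[k][::50];P=P[k][::50]; D/=np.linalg.norm(D,axis=1)[:,None]
M=np.eye(3)-D[:,:,None]*D[:,None,:]
o=np.linalg.solve(M.sum(0),(M@P[:,:,None]).sum(0)[:,0]); print('cam-tcp at w1',o-np.array([503.3,286.3,130.9]), np.linalg.norm(np.einsum('nij,nj->ni',M,P-o),axis=1).mean())
E
```

```text
13.6 [523.12 -86.13 159.58] [-3.14  0.   -2.79] 0.40208852708519455 [ 0.26 -0.15  0.15] [ 0.    0.02 -0.02]
cam-tcp now [-64.45 -23.43 208.02] [ 2.9  -0.    1.92]
[(np.int64(-10), np.int64(0)), (np.int64(-6), np.int64(451)), (np.int64(-2), np.int64(177912)), (np.int64(2), np.int64(5713)), (np.int64(6), np.int64(326)), (np.int64(10), np.int64(1280)), (np.int64(14), np.int64(1449)), (np.int64(18), np.int64(921)), (np.int64(22), np.int64(1009)), (np.int64(26), np.int64(2266)), (np.int64(30), np.int64(119)), (np.int64(34), np.int64(14)), (np.int64(38), np.int64(0)), (np.int64(42), np.int64(548)), (np.int64(46), np.int64(8801)), (np.int64(50), np.int64(357)), (np.int64(54), np.int64(334)), (np.int64(58), np.int64(291)), (np.int64(62), np.int64(320)), (np.int64(66), np.int64(784)), (np.int64(70), np.int64(4385)), (np.int64(74), np.int64(2)), (np.int64(78), np.int64(5)), (np.int64(82), np.int64(12)), (np.int64(86), np.int64(4)), (np.int64(90), np.int64(2344)), (np.int64(94), np.int64(183)), (np.int64(98), np.int64(39)), (np.int64(102), np.int64(293)), (np.int64(106), np.int64(26)), (np.int64(110), np.int64(12)), (np.int64(114), np.int64(63)), (np.int64(118), np.int64(1875)), (np.int64(122), np.int64(116))]
beam [498.1  -96.15  93.  ] blk [nan nan nan]
cam-tcp at w1 [-67.   -14.76 208.  ] 0.10692531792844485
```

```bash
python3 - <<'E'
from g import *
W=np.load('w1.npy'); T=np.array([503.3,286.3,130.9]); a=np.deg2rad(12.5)
ax=np.array([np.cos(a),np.sin(a)]); ay=np.array([-ax[1],ax[0]])
Q=W-T; q=np.stack([Q[...,:2]@ax,Q[...,:2]@ay,Q[...,2]],-1)
m=(q[...,2]>-20)&(abs(q[...,1])>30)&(abs(q[...,1])<65)
for lo in range(-20,60,5):
    z=q[m&(q[...,2]>lo)&(q[...,2]<=lo+5)&(q[...,1]<0)]
    print(lo,len(z),np.round([z.min(0),z.max(0)],1).tolist() if len(z) else '')
# now: closed
p,d,X,c=snap('wrist'); a=np.deg2rad(20); ax=np.array([np.cos(a),np.sin(a)]); ay=np.array([-ax[1],ax[0]])
Q=X-t; q=np.stack([Q[...,:2]@ax,Q[...,:2]@ay,Q[...,2]],-1); m=(np.hypot(q[...,0],q[...,1])<25)
for lo in range(-30,60,5):
    z=q[m&(q[...,2]>lo)&(q[...,2]<=lo+5)]
    print(lo,len(z),np.round(np.percentile(z,[3,97],axis=0),1).tolist() if len(z) else '')
E
```

```text
13.65 [523.13 -86.14 159.63] [-3.14  0.   -2.79] 0.512439618580284 [0.22 0.4  0.55] [ 0.05  0.   -0.02]
-20 0 
-15 0 
-10 0 
-5 0 
0 0 
5 0 
10 0 
15 0 
20 0 
25 16 [[-8.6, -42.2, 27.3], [7.6, -39.3, 29.7]]
30 92 [[-8.9, -46.9, 30.0], [8.4, -39.0, 35.0]]
35 132 [[-9.0, -51.2, 35.0], [8.9, -39.1, 40.0]]
40 143 [[-9.1, -51.0, 40.0], [9.2, -39.1, 45.0]]
45 148 [[-9.1, -51.0, 45.1], [8.6, -39.1, 50.0]]
50 166 [[-9.2, -51.4, 50.0], [9.0, -39.2, 54.9]]
55 175 [[-9.2, -51.1, 55.0], [8.8, -39.1, 60.0]]
-30 19 [[-4.4, -3.7, -29.6], [-1.8, 3.6, -25.3]]
-25 18 [[-4.6, -4.4, -24.9], [-1.9, 2.8, -21.2]]
-20 12 [[-4.5, -3.0, -19.9], [-3.0, 2.9, -16.6]]
-15 0 
-10 0 
-5 0 
0 0 
5 11 [[-11.8, -5.8, 9.0], [-8.9, 6.9, 10.0]]
10 76 [[-12.0, -10.2, 10.2], [-5.0, 9.6, 14.8]]
15 81 [[-11.9, -10.6, 15.3], [-4.9, 9.6, 19.7]]
20 89 [[-11.9, -10.6, 20.2], [-6.0, 9.3, 24.9]]
25 230 [[-11.6, -9.6, 25.3], [-6.1, 7.7, 28.8]]
30 72 [[-8.9, -6.4, 30.2], [-6.8, 6.9, 34.9]]
35 130 [[-9.0, -10.7, 35.3], [-6.9, 11.5, 39.9]]
40 149 [[-9.0, -10.6, 40.4], [-6.9, 11.9, 44.8]]
45 158 [[-9.0, -11.0, 45.3], [-7.0, 11.6, 49.8]]
50 187 [[-9.1, -11.0, 50.2], [-7.1, 11.9, 54.9]]
55 202 [[-9.1, -10.9, 55.3], [-7.1, 11.9, 59.8]]
```

Both cameras agree: the real fingertips end about 28 mm above the reported TCP (at w1 the lowest finger points were at +27). The fingers are therefore only just reaching the knob top at 186. I'll use tip z = reported z + 28 from here and keep pushing, expecting plaster contact near a reported 131.

Emit:
jog_arm(plan=[0,0,-0.003,0,0,0,0,0,-0.006,0,0,0,0,0,-0.009,0,0,0,0,0,-0.012,0,0,0])

```text
clock: 14.1
eef_pos: [523.2, -86.1, 147.3]
eef_rot: [-3.141, 0.0, -2.793]
wrist_force: [2.2, 1.2, 1.5]
finger_gap: 0.1
finger_force: 0.9
```

Emit:
jog_arm(plan=[0,0,-0.003,0,0,0,0,0,-0.006,0,0,0,0,0,-0.009,0,0,0,0,0,-0.012,0,0,0])

```text
clock: 14.5
eef_pos: [523.1, -86.1, 135.3]
eef_rot: [-3.142, 0.0, -2.793]
wrist_force: [0.7, 0.4, 1.8]
finger_gap: 0.0
finger_force: 0.9
```

Friction of about 2 N is now showing. I'm creeping down the last few millimetres.

Emit:
jog_arm(plan=[0,0,-0.001,0,0,0,0,0,-0.002,0,0,0])

```text
clock: 14.7
eef_pos: [523.0, -86.2, 133.4]
eef_rot: [3.142, -0.0, -2.793]
wrist_force: [1.3, -0.2, 1.4]
finger_gap: 0.5
finger_force: 0.9
```

Emit:
jog_arm(plan=[0,0,-0.001,0,0,0,0,0,-0.002,0,0,0])

```text
clock: 14.9
eef_pos: [523.0, -86.1, 131.5]
eef_rot: [-3.142, -0.0, -2.793]
wrist_force: [0.9, -0.6, 2.7]
finger_gap: 0.3
finger_force: 0.9
```

Emit:
jog_arm(plan=[0,0,-0.0005,0,0,0,0,0,-0.001,0,0,0])

```text
clock: 15.1
eef_pos: [523.0, -86.2, 130.5]
eef_rot: [3.142, -0.0, -2.793]
wrist_force: [-0.1, -0.4, 1.2]
finger_gap: 0.2
finger_force: 0.9
```

Emit:
jog_arm(plan=[0,0,-0.0005,0,0,0,0,0,-0.001,0,0,0])

```text
clock: 15.3
eef_pos: [523.3, -86.3, 130.3]
eef_rot: [-3.141, 0.001, -2.793]
wrist_force: [-3.7, 0.7, 13.5]
finger_gap: 0.5
finger_force: 6.2
```

Emit:
jog_arm(plan=[0,0,-0.0005,0,0,0,0,0,-0.001,0,0,0])

```text
clock: 15.5
eef_pos: [523.6, -86.4, 130.2]
eef_rot: [-3.14, 0.001, -2.793]
wrist_force: [-6.1, -0.5, 19.7]
finger_gap: 0.6
finger_force: 10.1
```

Emit:
jog_arm(plan=[0,0,-0.0005,0,0,0,0,0,-0.001,0,0,0])

```text
clock: 15.7
eef_pos: [523.9, -86.7, 130.0]
eef_rot: [-3.139, 0.003, -2.793]
wrist_force: [-7.1, -1.2, 26.7]
finger_gap: 0.4
finger_force: 13.4
```

The tip is firmly on the plaster, at 27 N and a reported 130. I'm raising the tool and working out the lever angle from the first top cloud.

Emit:
jog_arm(plan=[0,0,0.003,0,0,0,0,0,0.008,0,0,0,0,0,0.02,0,0,0,0,0,0.033,0,0,0,0,0,0.042,0,0,0,0,0,0.042,0,0,0])

```text
clock: 16.3
eef_pos: [523.7, -86.3, 171.2]
eef_rot: [-3.14, 0.002, -2.793]
wrist_force: [-0.4, -0.2, -0.8]
finger_gap: 0.4
finger_force: 0.0
```

```bash
python3 - <<'E'
from g import *
def g(X,o,a):
    ax=np.array([np.cos(a),np.sin(a)]); ay=np.array([-ax[1],ax[0]]); Q=X-np.array(o)
    return np.stack([Q[...,:2]@ax,Q[...,:2]@ay,Q[...,2]],-1)
def lev(q,n):
    m=(q[...,0]>28)&(q[...,0]<66)&(abs(q[...,1])<11)&(q[...,2]>34)&(q[...,2]<95); z=q[m]
    print(n,len(z))
    for lo in range(28,66,4):
        k=z[(z[:,0]>=lo)&(z[:,0]<lo+4)]
        if len(k)>2: print(lo,len(k),np.percentile(k[:,2],[10,50,90]))
lev(g(np.load('top0.npy'),(577,301,0),np.deg2rad(12.6)),'start')
p,d,X,c=snap('scene'); q=g(X,(523.2,-86.3,70),np.deg2rad(20)); lev(q,'scene')
k=q[(np.hypot(q[...,0],q[...,1])<14)&(q[...,2]>40)&(q[...,2]<115)]; 
for lo in range(40,115,6):
    z=k[(k[:,2]>=lo)&(k[:,2]<lo+6)]; print('rod/knob z',lo,len(z),z[:,0].min() if len(z) else '')
E
```

```text
16.3 [523.73 -86.25 171.23] [-3.14  0.   -2.79] 0.4039568308127634 [-0.38 -0.18 -0.75] [ 0.06  0.02 -0.01]
start 131
28 12 [42.14 46.27 50.56]
32 10 [48.14 50.71 54.89]
36 11 [51.72 54.72 56.97]
40 22 [57.11 62.69 66.02]
44 20 [63.12 67.62 72.84]
48 19 [66.86 70.5  75.2 ]
52 20 [72.87 77.68 80.42]
56 13 [73.52 78.42 82.01]
60 4 [71.16 73.34 74.62]
scene 59
28 3 [41.65 42.98 44.39]
40 7 [66.52 71.36 75.19]
44 9 [66.65 71.7  74.27]
48 20 [67.41 75.35 81.89]
52 13 [70.48 76.35 79.84]
56 6 [72.72 76.64 79.97]
rod/knob z 40 7 -6.603572695330575
rod/knob z 46 6 -7.2364230535487755
rod/knob z 52 7 -6.374103387539014
rod/knob z 58 7 -3.3274667414523025
rod/knob z 64 3 -4.435131894349298
rod/knob z 70 16 -12.169462482120199
rod/knob z 76 9 -11.97574679952476
rod/knob z 82 22 -12.205776704298293
rod/knob z 88 29 -11.526400696517925
rod/knob z 94 1 0.5443327165122559
rod/knob z 100 0 
rod/knob z 106 0 
rod/knob z 112 0
```

The knob is now 28 mm lower, as it should be, and the lever is still at about 0.9 rad with its pad at x≈47, z≈70 in the gauge frame. I'm going above the pad, then pressing along its arc.

Emit:
jog_arm(plan=[0.008,0.003,0,0,0,0,0.02,0.0075,0,0,0,0,0.032,0.0115,0,0,0,0,0.0367,0.0133,0,0,0,0,0.0367,0.0133,-0.012,0,0,0,0.0367,0.0133,-0.03,0,0,0,0.0367,0.0133,-0.045,0,0,0,0.0367,0.0133,-0.052,0,0,0,0.0367,0.0133,-0.052,0,0,0,0.0367,0.0133,-0.052,0,0,0])

```text
clock: 17.35
eef_pos: [559.8, -72.9, 117.9]
eef_rot: [-3.141, 0.0, -2.793]
wrist_force: [-0.4, 0.3, -0.0]
finger_gap: 0.2
finger_force: 0.0
```

Emit:
jog_arm(plan=[0,0,-0.004,0,0,0,0.001,0.0004,-0.007,0,0,0,0.0025,0.001,-0.009,0,0,0,0.005,0.0018,-0.0115,0,0,0,0.007,0.0025,-0.0135,0,0,0,0.0085,0.003,-0.0155,0,0,0,0.01,0.0037,-0.0175,0,0,0,0.0115,0.0042,-0.0195,0,0,0,0.013,0.0047,-0.021,0,0,0])

```text
clock: 18.25
eef_pos: [572.7, -68.1, 96.2]
eef_rot: [3.141, -0.0, -2.793]
wrist_force: [-1.1, 0.2, 1.4]
finger_gap: 0.5
finger_force: 0.8
```

Emit:
jog_arm(plan=[0.001,0.0004,-0.002,0,0,0,0.002,0.0007,-0.004,0,0,0,0.003,0.0011,-0.006,0,0,0,0.004,0.0015,-0.008,0,0,0,0.005,0.0018,-0.01,0,0,0,0.0055,0.002,-0.012,0,0,0,0.006,0.0022,-0.014,0,0,0,0.0063,0.0023,-0.0155,0,0,0,0.0066,0.0024,-0.017,0,0,0,0.007,0.0025,-0.0185,0,0,0])

```text
clock: 19.25
eef_pos: [579.8, -65.6, 77.9]
eef_rot: [3.142, 0.0, -2.793]
wrist_force: [-1.1, -0.2, 1.3]
finger_gap: 0.3
finger_force: 0.7
```

Emit:
jog_arm(plan=[0,0,-0.001,0,0,0,0,0,-0.002,0,0,0])

```text
clock: 19.45
eef_pos: [580.0, -65.6, 76.1]
eef_rot: [-3.142, 0.0, -2.793]
wrist_force: [0.2, 0.0, 1.6]
finger_gap: 0.1
finger_force: 0.8
```

Emit:
jog_arm(plan=[0,0,-0.0007,0,0,0,0,0,-0.0015,0,0,0])

```text
clock: 19.65
eef_pos: [580.1, -65.5, 74.7]
eef_rot: [-3.141, 0.001, -2.793]
wrist_force: [0.1, 1.2, 7.0]
finger_gap: 0.3
finger_force: 3.4
```

Emit:
jog_arm(plan=[0,0,-0.0007,0,0,0,0,0,-0.0007,0,0,0])

```text
clock: 19.85
eef_pos: [580.1, -65.6, 74.6]
eef_rot: [-3.141, 0.001, -2.793]
wrist_force: [-0.9, 1.0, 7.2]
finger_gap: 0.5
finger_force: 3.8
```

Emit:
jog_arm(plan=[0,0,0.003,0,0,0,0,0,0.01,0,0,0,0,0,0.03,0,0,0,0,0,0.06,0,0,0,0,0,0.1,0,0,0,-0.03,-0.02,0.14,0,0,0,-0.07,-0.04,0.16,0,0,0,-0.11,-0.06,0.18,0,0,0,-0.14,-0.08,0.18,0,0,0,-0.14,-0.08,0.18,0,0,0])

```text
clock: 20.85
eef_pos: [437.5, -147.3, 255.4]
eef_rot: [-3.14, 0.001, -2.796]
wrist_force: [-0.4, 0.5, 0.4]
finger_gap: 0.4
finger_force: 0.0
```

```bash
python3 - <<'E'
from g import *
for n in('scene','wrist','top'):
    p,d,X,c=snap(n,n+'_end.png'); a=np.deg2rad(20)
    ax=np.array([np.cos(a),np.sin(a)]); ay=np.array([-ax[1],ax[0]]); Q=X-np.array([523.2,-86.3,70]); q=np.stack([Q[...,:2]@ax,Q[...,:2]@ay,Q[...,2]],-1)
    for nm,x0,x1,z0,z1 in(('pad',56,81,15,90),('lever',28,56,24,90),('knob',-13,13,75,110),('beam',-58,-25,10,30),('block',-92,-60,40,60)):
        k=q[(q[...,0]>x0)&(q[...,0]<x1)&(abs(q[...,1])<13)&(q[...,2]>z0)&(q[...,2]<z1)]
        if len(k)>3: print(n,nm,len(k),np.median(k,0),np.percentile(k[:,2],[5,50,95]))
E
```

```text
20.85 [ 437.54 -147.28  255.39] [-3.14  0.   -2.8 ] 0.40333737103390627 [-0.36  0.52  0.39] [ 0.04 -0.01  0.01]
scene pad 15 [61.45 -9.81 25.38] [19.8  25.38 35.51]
scene lever 15 [39.64 -3.53 28.01] [25.07 28.01 34.8 ]
scene knob 66 [-4.58  1.58 86.35] [77.02 86.35 92.68]
scene block 93 [-81.61  -0.89  51.15] [41.45 51.15 53.92]
wrist beam 326 [-41.8    4.05  23.14] [21.95 23.14 24.44]
wrist block 722 [-77.07   0.14  50.92] [47.81 50.92 52.14]
top pad 133 [67.92  1.56 32.13] [26.45 32.13 37.68]
top lever 87 [42.86  0.33 31.11] [25.13 31.11 35.61]
top knob 109 [-0.59  0.73 87.72] [79.65 87.72 92.52]
top beam 168 [-41.29  -0.48  21.7 ] [17.45 21.7  26.97]
```

The pad is at 32.1 mm (flat is 32.5), the knob top is at 88, and the beam is level. Handing in.

```bash
python3 -c "
from cell import manip
print(manip.sign_off())"
```

```text
the job is handed in; nothing more can be done
None
```

The job is handed in at about 21 s of the 72 s allowed, but sign-off returned no verdict: the gauge stands level on the rim with its rod about 3 mm from the middle, the tip on the plaster and the lever flat, and the real fingertips ended about 28 mm above the reported TCP, so the block was gripped only by its top few millimetres (the gauge sagged 0.1 rad, which I corrected before placing it).

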